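# Try the catch of the repaired locking forceps

### The arm

A 7-joint arm with a two-finger parallel gripper is mounted at the origin on a cart in front of the work surface, level with it; the furniture and walls round the work are solid. World frame = base frame: x ahead of the robot, y to its left, z up, the work surface at z = 0. Lengths are in m, angles in rad, forces in N, time in s.
With the tool pointing down it reaches from about 0.425 to 0.925 m from the base axis. Payload 6.8 kg.
Tool frame: the origin (TCP) lies midway between the tips of the shut fingers; the grasp point (between the pads) lies 19 mm behind it; z points along the fingers, y is the direction in which the jaws open and shut (so a half turn about z gives the same grasp; the last joint's range is limited). The gripper opens to 85 mm and grips with 20 to 120 N. Pads are 22 mm wide; open, the fingers measure 114 mm over their backs; the gripper's body (76 mm by 85 mm) begins 54 mm behind the grasp point. The pads swing forward as they close: fully open they stand 13 mm farther back than shut.
Start: joints at [-1.309, 0.477, 0.022, 1.555, -0.011, 1.109, -0.083], TCP at [0.244, 0.629, 0.231] pointing down, gripper open.
Joint ranges: [-2.96, 2.96], [-0.34, 2.1], [-1.41, 1.46], [0.24, 2.44], [-1.37, 4.51], [0.17, 1.92], [-2.96, 2.96]. Speed limits (rad/s): [2.39, 2.39, 3.14, 3.14, 3.14, 3.14, 3.14].

### API

Orientations are given as a unit quaternion [w, x, y, z].
In Python, from station import * gives the robot as it stands. The module is installed in compiled form; this text tells all that it offers.
- The arm moves only by the tool jog_arm, never from a script. Its arguments are lists of equal length, an entry for each row: "dp": the shift along the tool's x, y, z in units of 25 mm (1.0 is 25 mm), a list of three; "angular": the turn, a rotation vector about the tool's x, y, z in units of 5 degrees (1.0 is 5 degrees), a list of three; "claw": the finger opening in mm, from 0 to 85.4. A call has exactly 5 rows; each row is the pose to reach, as a shift and turn from the pose commanded when the call began, along the tool's axes at that moment; what a row does not reach only later rows make up. A row lasts 1/10 s, in which the tool goes at most 50 mm and 8.59 degrees, less where a joint would pass 70% of its speed; a pose out of reach is approached as far as the arm can. A call with a gripper value outside its range is refused whole. The fingers move at their own pace and stop on an object; "grip_force" is the grip in N (left out, the last holds). Time passes only in rows, so rows that repeat a pose let the fingers close, or fill a call up. It gives the time, the measured TCP pose, the force and the opening at its end, in the units of the state.
- get_obs(): the state, without advancing time (a new reading comes with each control period).
- read_camera(name): name is "scene" or "top"; returns a dict with "pixels" (480x640x3 uint8, blue, green, red), "camera_matrix" (3x3 intrinsics, pixels), "k1" (the pictures are not rectified: a ray, as slopes to the right and down, at radius r is drawn at 1 + k1 r^2 times it, then the intrinsics apply), "rvec" (rotation vector, rad) and "tvec" (3), from world to camera coordinates, as OpenCV has them. Camera axes: x right, y down, z forward; pixel columns grow to the right and rows downward; lengths in m; the calibration is good to about 2 mm. A picture is of the moment at which its call begins. There is no depth.
- hand_in(): hands the job in, once; it reports no verdict.
The state is a dict: "t": time; "q": joint angles; "joint_vel": joint speeds; "joint_torque": joint torques, N m; "eef_pos": TCP position; "tool_rot": TCP orientation; "contact_force": force on the tool from outside, world axes, zero at the start; "torque": the same for the moment, N m; "gripper_width": opening from 0.0 (shut) to 1.0 (fully open).
Only numpy, scipy, OpenCV 4.12 (cv2) and the standard library are available. Lean on these libraries where they do the work, as an engineer would, in place of code of your own. Each camera call takes 0.05 s, during which the arm holds its last target.

### The job

The steel locking forceps mounted on the bench stand has just been repaired, so try its catch once: squeeze its two finger rings together until the ratchet locks, and let go so that it stays shut by itself. Then press the blue thumb tab straight down so that the catch lets go and the forceps springs open, and take the gripper away. Leave the red-handled pliers where they lie.

Things in the scene. Friction and masses are not known exactly. Their poses are not given: they have to be found in the camera images.
- grip_mid (a point): Point midway between the finger rings of the steel forceps, 75 mm above the worktop, fixed to the stand, 100 mm from the pivot. x: level, from rings to pivot; y: level, towards the ring with the blue tab. Rings: level loops 23 mm wide, 6 mm thick, centred at this height, free below. Over both rings' outsides: 65 mm open, 56 first catch, 50 second, 47 stop. Nothing on the stand is above 90 mm.
- forceps (a joint): Closing angle of each handle (rad): 0 sprung open, about 0.046 held by the first ratchet tooth, 0.075 by the second, 0.09 hard stop. Either tooth holds it shut. The handles swing as mirror images: squeezing both or pushing one closes both. A light spring (2 N) opens them; passing a tooth takes a few newtons more.
- thumb_tab (a point): Middle of the top face of the smooth, slippery blue tab (26 mm long, 20 wide, 7 thick) behind one ring, 26 mm farther from the pivot than the ring's centre; top 78 mm above the worktop. It moves with its handle. Pressed straight down it is a spring: the catch lets go after about 6 mm at 3 N, it stops at 12 mm and 5 N, and comes up when let go. The other handle does not give way downwards.
- red_pliers: Combination pliers with red and black handles, 166 x 58 mm, 14 mm thick, lying loose on the worktop; origin under its middle. A bystander, not to be moved.
Mind the look-alikes: they are no part of the job. There is more than one size of the part that bears grip_mid; the job needs the larger.

How it is judged:
By the outcome, as a careful person would: the job done as asked, in the order asked, and still so for the second after the job is handed in, with the robot touching nothing.
It also fails if it takes over 38 s, if anything falls off the work surface, if the arm or the gripper's body presses on something with over 40 N, if the wrist force passes 120 N, or if a joint passes its speed limit or range.

## Working session

There is one attempt and no reset: what is moved stays moved. The work goes in short steps, Python scripts to look and compute and a tool call to move; the robot and the scene stay as the last step left them, time stands still between calls to the robot, and variables do not carry over. Pictures are saved under pics/ and viewed, and the job is handed in when it is done.

Besides the shell and the picture viewer there is one more tool, called after "Request:" as name(argument=value, ...) on one line, values as JSON. jog_arm: Moves the arm, as the interface text tells. Its arguments: {"type":"object","properties":{"dp":{"type":"array","items":{"type":"array","items":{"type":"number"}}},"angular":{"type":"array","items":{"type":"array","items":{"type":"number"}}},"claw":{"type":"array","items":{"type":"number"}},"grip_force":{"type":"number"}},"required":["dp","angular","claw"]}

```bash
mkdir -p pics; cat > h.py <<'E'
from station import *
import numpy as np, cv2
def cam(n):
    c=read_camera(n); return c
def px2w(c,uv,z):
    K=np.array(c["camera_matrix"]);R=cv2.Rodrigues(np.array(c["rvec"],float))[0];t=np.array(c["tvec"],float).ravel()
    d=np.array([(uv[0]-K[0,2])/K[0,0],(uv[1]-K[1,2])/K[1,1]]);s=d.copy()
    for _ in range(20): s=d/(1+c["k1"]*(s@s))
    C=-R.T@t; r=R.T@np.array([s[0],s[1],1]); return C+r*(z-C[2])/r[2]
def w2px(c,p):
    K=np.array(c["camera_matrix"]);
    return cv2.projectPoints(np.array([p],float),np.array(c["rvec"],float),np.array(c["tvec"],float),K,np.array([c["k1"],0,0,0,0.]))[0].ravel()
E
python3 - <<'E'
from h import *
import pickle
for n in("scene","top"):
    c=cam(n);cv2.imwrite(f"pics/{n}0.png",c["pixels"]);pickle.dump(c,open(n+"0.pkl","wb"))
print(get_obs())
E
```

```text
{'t': 0.1, 'q': array([-1.30910051,  0.47776082,  0.02237809,  1.5563465 , -0.01146883,
        1.10932775, -0.08310746]), 'joint_vel': array([-4.26991205e-05,  1.05244781e-04, -7.52198393e-04, -2.07086966e-03,
       -1.27064354e-03,  7.00600799e-04,  9.09679430e-04]), 'joint_torque': array([ 4.87420286e-03, -5.97761929e+01,  1.61400665e+00, -2.81952631e+01,
        1.28659874e-02,  4.97328394e-03, -1.55047303e-05]), 'eef_pos': array([0.24380629, 0.62885019, 0.23039713]), 'tool_rot': array([-7.30406536e-05,  1.83848550e-01,  9.82954209e-01, -8.53871681e-04]), 'contact_force': array([-0.57908895, -0.48936168,  0.66278809]), 'torque': array([-0.03848311, -0.03324748,  0.10257679]), 'gripper_width': 0.9982224190202116}
```

View pics/scene0.png

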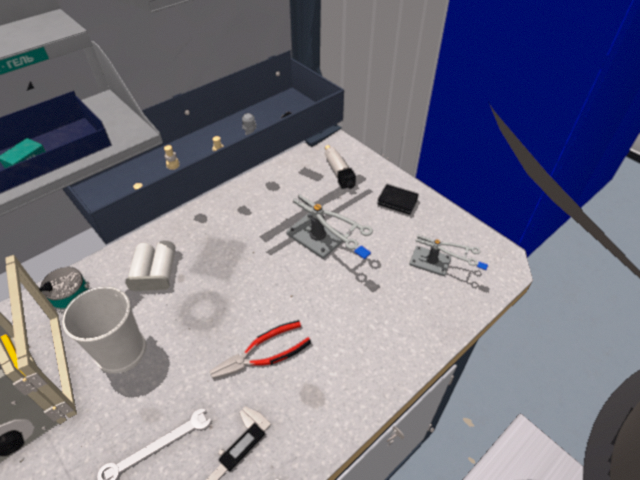

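View pics/top0.png

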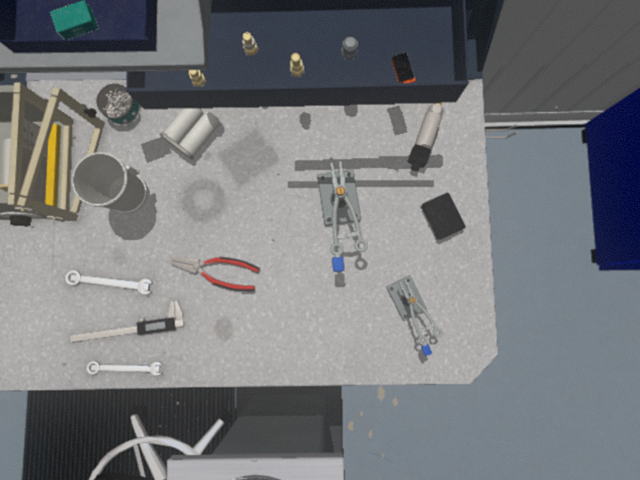

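Two forceps: top-view (343,215) is the larger, and (413,315) the smaller. I'll check this on enlarged crops.

```bash
python3 - <<'E'
import pickle,cv2
from h import w2px,px2w
c=pickle.load(open("top0.pkl","rb"));s=pickle.load(open("scene0.pkl","rb"))
cv2.imwrite("pics/topcrop.png",cv2.resize(c["pixels"][150:290,290:430],None,fx=5.5/1.3,fy=5.5/1.3,interpolation=cv2.INTER_CUBIC))
cv2.imwrite("pics/scenecrop.png",cv2.resize(s["pixels"][180:300,280:400],None,fx=5,fy=5,interpolation=cv2.INTER_CUBIC))
print(w2px(c,[0,0,0]),w2px(c,[.244,.629,.23]),w2px(c,[.5,0,0]),w2px(c,[.5,.1,0]))
for n,u in dict(pivot=(341,190),ringL=(336,251),ringR=(362,246),tab=(338,265)).items(): print(n,px2w(c,u,.075))
E
```

```text
[254.12469668 548.06568482] [-248.36139257  454.22567666] [254.62590805 262.8863833 ] [201.91004946 263.81143771]
pivot [ 0.6209246  -0.16376499  0.075     ]
ringL [ 0.51318342 -0.1527715   0.075     ]
ringR [ 0.52111776 -0.19808716  0.075     ]
tab [ 0.48880073 -0.15573398  0.075     ]
```

View pics/topcrop.png

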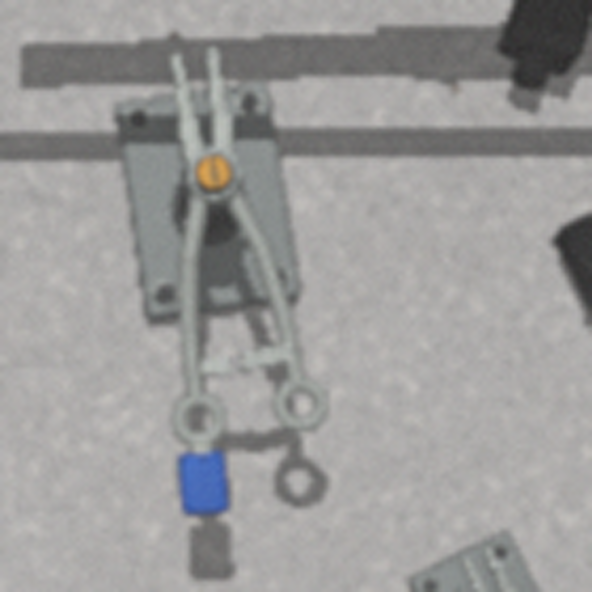

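View pics/scenecrop.png

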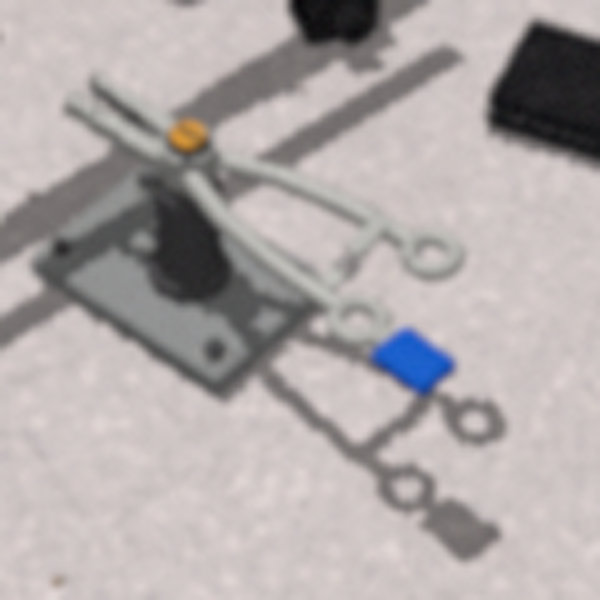

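The crops show the larger forceps: rings at crop (199,419) and (302,402), blue tab at (204,484), pivot at (214,173). Next I'll compute poses from both cameras and compare the dimensions with the description.

```bash
python3 - <<'E'
import pickle,cv2,numpy as np
from h import w2px,px2w
c=pickle.load(open("top0.pkl","rb"));s=pickle.load(open("scene0.pkl","rb"))
T=lambda u:np.array(u)/4.2308+[290,150]-.38
S=lambda u:np.array(u)/5+[280,180]-.4
for nm,cc,f,d in(("top",c,T,dict(L=(199,419),R=(302,402),tab=(204,484),piv=(214,173))),("scene",s,S,dict(L=(359,318),R=(432,252),tab=(413,361),piv=(189,135)))):
    P={k:px2w(cc,f(v),{'tab':.078,'piv':.085}.get(k,.075)) for k,v in d.items()}
    m=(P['L']+P['R'])/2; a=P['piv']-m; l=P['L']-P['R']
    print(nm,{k:v.round(4) for k,v in P.items()},"mid",m.round(4),"sep",np.linalg.norm(l[:2]),"len",np.linalg.norm(a[:2]),"ang",np.degrees(np.arctan2(a[1],a[0])),np.degrees(np.arctan2(l[1],l[0])))
# small one
P=[px2w(c,u,.075) for u in((412,300),(419,345),(436,335))]
print(P)
o=s["pixels"]
cv2.imwrite("pics/small.png",cv2.resize(s["pixels"][220:310,390:510],None,fx=5,fy=5))
E
```

```text
top {'L': array([ 0.5173, -0.154 ,  0.075 ]), 'R': array([ 0.5235, -0.1964,  0.075 ]), 'tab': array([ 0.4903, -0.1554,  0.078 ]), 'piv': array([ 0.6179, -0.162 ,  0.085 ])} mid [ 0.5204 -0.1752  0.075 ] sep 0.04288534315667507 len 0.09835557246632401 ang 7.719579050440662 98.41259999139234
scene {'L': array([ 0.5171, -0.1547,  0.075 ]), 'R': array([ 0.5225, -0.1964,  0.075 ]), 'tab': array([ 0.4887, -0.1531,  0.078 ]), 'piv': array([ 0.618 , -0.1633,  0.085 ])} mid [ 0.5198 -0.1756  0.075 ] sep 0.04210399484057914 len 0.09897177804488816 ang 7.090584152285053 97.42828115313198
[array([ 0.42687665, -0.28086555,  0.075     ]), array([ 0.35142466, -0.28957496,  0.075     ]), array([ 0.36766239, -0.31886642,  0.075     ])]
```

Ring separation is 42.5 mm (65−23=42 expected) and the length is about 99 mm, so this is the larger forceps. grip_mid ≈ (0.520,-0.175), with yaw ≈ 7.7°. Next is the approach, in straight legs at height.

```bash
cat > go.py <<'E'
from h import *
from scipy.spatial.transform import Rotation as Ro
import sys
# usage: go.py x y z yawdeg(of tool y axis)
x,y,z,yaw=map(float,sys.argv[1:5])
o=get_obs();q=np.array(o["tool_rot"]);R=Ro.from_quat([q[1],q[2],q[3],q[0]])
a=np.radians(yaw); Y=np.array([np.cos(a),np.sin(a),0]);Z=np.array([0,0,-1.]);X=np.cross(Y,Z)
T=Ro.from_matrix(np.column_stack([X,Y,Z]))
d=R.inv().apply(np.array([x,y,z])-o["eef_pos"])/.025
r=np.degrees((R.inv()*T).as_rotvec())/5
print("t",o["t"],"pos",o["eef_pos"].round(4),"dp",d.round(3),"ang",r.round(3),"F",np.round(o["contact_force"],2),"w",o["gripper_width"]*85.4)
E
python3 go.py 0.45 0.25 0.25 97.7; python3 go.py 0.522 -0.175 0.18 97.7
```

```text
t 0.1 pos [0.2438 0.6289 0.2304] dp [-13.167 -11.15   -0.763] ang [-2.000e-02 -3.000e-03 -5.778e+00] F [-0.58 -0.49  0.66] w 85.24819458432607
t 0.1 pos [0.2438 0.6289 0.2304] dp [-21.997 -25.955   2.064] ang [-2.000e-02 -3.000e-03 -5.778e+00] F [-0.58 -0.49  0.66] w 85.24819458432607
```

Request:
jog_arm(dp=[[-1.3,-1.1,-0.3],[-2.6,-2.2,-0.6],[-3.9,-3.3,-0.8],[-5.2,-4.4,-0.8],[-6.5,-5.5,-0.8]], angular=[[0,0,-0.6],[0,0,-1.2],[0,0,-1.8],[0,0,-2.4],[0,0,-3.0]], claw=[85,85,85,85,85], grip_force=20)

```text
t: 0.6
eef_pos: [0.3463, 0.4407, 0.2512]
tool_rot: [-0.0, 0.053, 0.999, -0.0]
contact_force: [1.8, 0.3, -0.4]
gripper_width: 0.997
```

```bash
python3 go.py 0.45 0.25 0.25 97.7
```

```text
t 0.6 pos [0.3463 0.4407 0.2512] dp [-4.93  -7.147  0.048] ang [-2.000e-03 -1.000e-03 -2.752e+00] F [ 1.79  0.31 -0.42] w 85.15626323445137
```

Request:
jog_arm(dp=[[-0.9,-1.4,0],[-1.9,-2.8,0],[-2.9,-4.2,0],[-3.9,-5.6,0],[-4.9,-7.0,0]], angular=[[0,0,-0.6],[0,0,-1.2],[0,0,-1.8],[0,0,-2.4],[0,0,-2.75]], claw=[85,85,85,85,85])

```text
t: 1.1
eef_pos: [0.4491, 0.2534, 0.2511]
tool_rot: [-0.0, -0.067, 0.998, -0.0]
contact_force: [1.1, 1.0, -0.1]
gripper_width: 0.999
```

```bash
python3 go.py 0.522 -0.175 0.15 97.7
```

```text
t 1.1 pos [0.4491 0.2534 0.2511] dp [ -0.605 -17.373   4.047] ang [-0.001 -0.004 -0.006] F [ 1.1   0.99 -0.07] w 85.34404378271452
```

Request:
jog_arm(dp=[[-0.1,-1.9,0],[-0.2,-3.8,0],[-0.3,-5.7,0],[-0.3,-7.6,0.4],[-0.4,-9.4,0.8]], angular=[[0,0,0],[0,0,0],[0,0,0],[0,0,0],[0,0,0]], claw=[85,85,85,85,85])

```text
t: 1.6
eef_pos: [0.4893, 0.0214, 0.2312]
tool_rot: [0.0, -0.066, 0.998, 0.0]
contact_force: [0.1, 0.6, -0.2]
gripper_width: 0.996
```

```bash
python3 go.py 0.522 -0.175 0.13 97.7
```

```text
t 1.6 pos [0.4893 0.0214 0.2312] dp [-0.261 -7.961  4.048] ang [ 0.002  0.007 -0.032] F [ 0.12  0.57 -0.23] w 85.0300036095032
```

Request:
jog_arm(dp=[[-0.1,-1.8,0.4],[-0.15,-3.6,0.9],[-0.2,-5.4,1.5],[-0.25,-7.0,2.4],[-0.26,-7.96,3.6]], angular=[[0,0,0],[0,0,0],[0,0,0],[0,0,0],[0,0,0]], claw=[85,85,85,85,85])

```text
t: 2.1
eef_pos: [0.5228, -0.1768, 0.1414]
tool_rot: [0.001, -0.064, 0.998, -0.001]
contact_force: [0.1, -0.3, 0.6]
gripper_width: 0.994
```

```bash
python3 - <<'E'
from h import *
c=cam("scene")
cv2.imwrite("pics/s1.png",cv2.resize(c["pixels"][130:310,250:470],None,fx=3.3,fy=3.3,interpolation=cv2.INTER_CUBIC))
o=get_obs()["eef_pos"]; print(o,w2px(c,o),w2px(c,[.520,-.175,.075]))
E
python3 go.py 0.522 -0.175 0.053 97.7
```

```text
[ 0.51951153 -0.17912963  0.13635075] [362.58266344 211.3016606 ] [358.48133574 236.60383327]
t 2.15 pos [ 0.5195 -0.1791  0.1364] dp [-0.137  0.159  3.333] ang [-0.025 -0.06  -0.098] F [-1.67 -3.14 -2.12] w 84.81281002036559
```

View pics/s1.png

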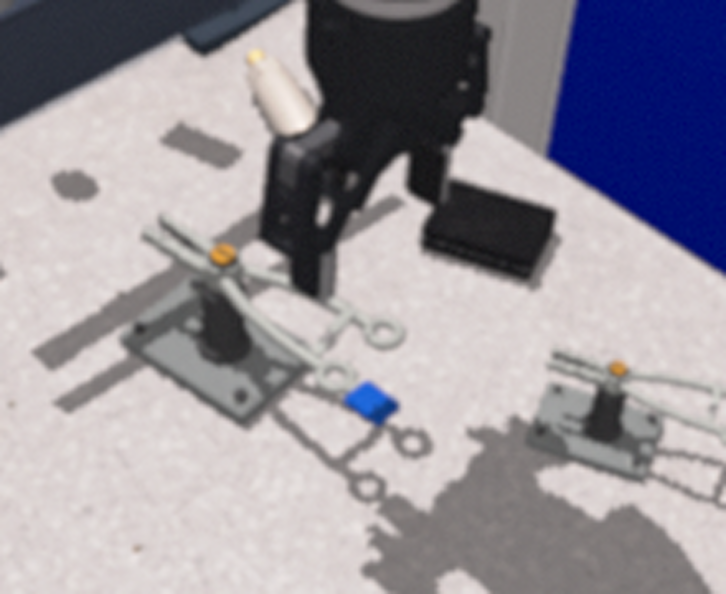

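The picture shows the gripper above the forceps, jaws across the rings (left finger tip at crop (312,280), rings at (335,375) and (383,332)). The arm is still settling, so I'll hold for one call.

Request:
jog_arm(dp=[[0,0,0.4],[0,0,0.8],[0,0,0.8],[0,0,0.8],[0,0,0.8]], angular=[[0,0,0],[0,0,0],[0,0,0],[0,0,0],[0,0,0]], claw=[85,85,85,85,85])

```text
t: 2.65
eef_pos: [0.5228, -0.172, 0.1221]
tool_rot: [0.001, -0.067, 0.998, 0.0]
contact_force: [0.2, -0.4, -0.4]
gripper_width: 0.994
```

```bash
python3 go.py 0.522 -0.175 0.053 97.7
```

```text
t 2.65 pos [ 0.5228 -0.172   0.1221] dp [ 0.053 -0.113  2.763] ang [-0.001  0.017 -0.011] F [ 0.17 -0.41 -0.38] w 84.90052730316268
```

Request:
jog_arm(dp=[[0.05,-0.11,0.0],[0.05,-0.11,0.7],[0.05,-0.11,1.4],[0.05,-0.11,2.1],[0.05,-0.11,2.76]], angular=[[0,0,0],[0,0,0],[0,0,0],[0,0,0],[0,0,0]], claw=[85,85,85,85,85])

```text
t: 3.15
eef_pos: [0.5216, -0.1758, 0.0521]
tool_rot: [0.0, -0.066, 0.998, -0.0]
contact_force: [-0.1, -0.5, -0.0]
gripper_width: 0.994
```

```bash
python3 go.py 0.522 -0.175 0.053 97.7;python3 - <<'E'
from h import *
c=cam("scene")
cv2.imwrite("pics/s2.png",cv2.resize(c["pixels"][150:300,280:430],None,fx=4,fy=4,interpolation=cv2.INTER_CUBIC))
E
```

```text
t 3.15 pos [ 0.5216 -0.1758  0.0521] dp [-0.021  0.03  -0.035] ang [-0.004  0.011 -0.026] F [-0.11 -0.46 -0.02] w 84.87067843243203
```

View pics/s2.png

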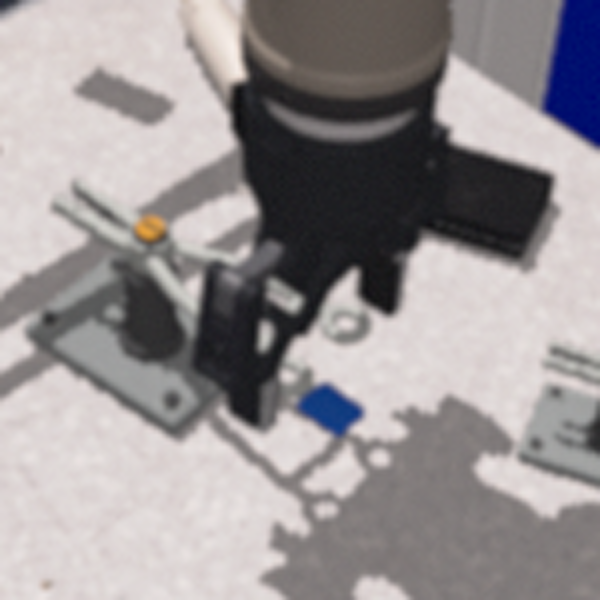

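The fingers straddle both rings: left tip at crop (255,415) outside the near ring (297,378), right tip at (388,300) outside the far ring (347,322). Now squeeze.

Request:
jog_arm(dp=[[0,0,0],[0,0,0],[0,0,0],[0,0,0],[0,0,0]], angular=[[0,0,0],[0,0,0],[0,0,0],[0,0,0],[0,0,0]], claw=[68,62,57,52,48], grip_force=25)

```text
t: 3.7
eef_pos: [0.5213, -0.175, 0.053]
tool_rot: [0.0, -0.066, 0.998, 0.0]
contact_force: [-2.4, 2.5, 1.4]
gripper_width: 0.565
```

Request:
jog_arm(dp=[[0,0,0],[0,0,0],[0,0,0],[0,0,0],[0,0,0]], angular=[[0,0,0],[0,0,0],[0,0,0],[0,0,0],[0,0,0]], claw=[48,48,48,48,48])

```text
t: 4.2
eef_pos: [0.5212, -0.1753, 0.0523]
tool_rot: [-0.0, -0.066, 0.998, 0.0]
contact_force: [-1.6, 5.1, 2.3]
gripper_width: 0.563
```

```bash
python3 go.py 0.522 -0.175 0.053 97.7;python3 - <<'E'
from h import *
c=cam("scene")
cv2.imwrite("pics/s3.png",cv2.resize(c["pixels"][150:300,280:430],None,fx=4,fy=4,interpolation=cv2.INTER_CUBIC))
E
```

```text
t 4.2 pos [ 0.5212 -0.1753  0.0523] dp [-0.032  0.008 -0.029] ang [ 0.006 -0.002 -0.025] F [-1.56  5.14  2.33] w 48.11935795808362
```

View pics/s3.png

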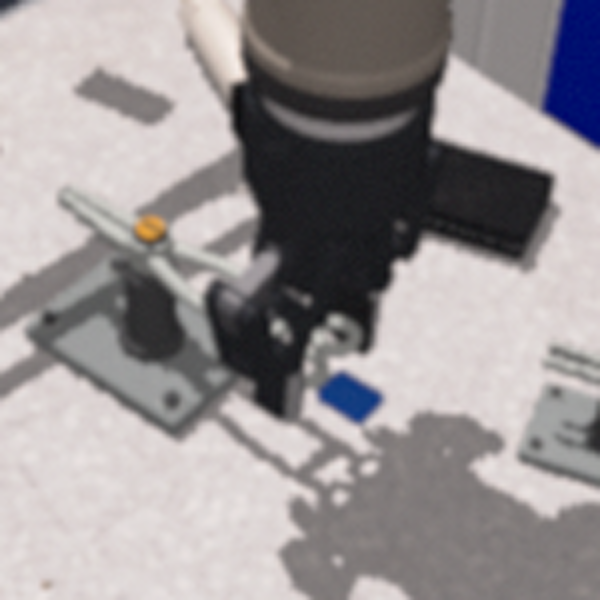

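Squeezed to 48 mm with the rings close together in the picture and the jaw tips shut. Now release and rise straight up.

Request:
jog_arm(dp=[[0,0,0],[0,0,0],[0,0,0],[0,0,0],[0,0,0]], angular=[[0,0,0],[0,0,0],[0,0,0],[0,0,0],[0,0,0]], claw=[55,65,75,85,85])

```text
t: 4.75
eef_pos: [0.5214, -0.176, 0.0523]
tool_rot: [0.0, -0.066, 0.998, -0.0]
contact_force: [0.0, -0.6, -0.8]
gripper_width: 0.994
```

Request:
jog_arm(dp=[[0,0,-0.3],[0,0,-1.2],[0,0,-2.4],[0,0,-3.2],[0,0,-3.6]], angular=[[0,0,0],[0,0,0],[0,0,0],[0,0,0],[0,0,0]], claw=[85,85,85,85,85])

```text
t: 5.25
eef_pos: [0.5223, -0.1761, 0.1446]
tool_rot: [0.002, -0.066, 0.998, -0.0]
contact_force: [-0.0, -0.2, 0.5]
gripper_width: 0.996
```

```bash
python3 go.py 0.522 -0.175 0.053 97.7;python3 - <<'E'
from h import *
import pickle
c=cam("scene");pickle.dump(c,open("s4.pkl","wb"))
cv2.imwrite("pics/s4.png",cv2.resize(c["pixels"][180:300,280:400],None,fx=5,fy=5,interpolation=cv2.INTER_CUBIC))
E
```

```text
t 5.25 pos [ 0.5223 -0.1761  0.1446] dp [0.018 0.05  3.666] ang [-0.011  0.037 -0.03 ] F [-0.02 -0.16  0.53] w 85.04361131118908
```

View pics/s4.png

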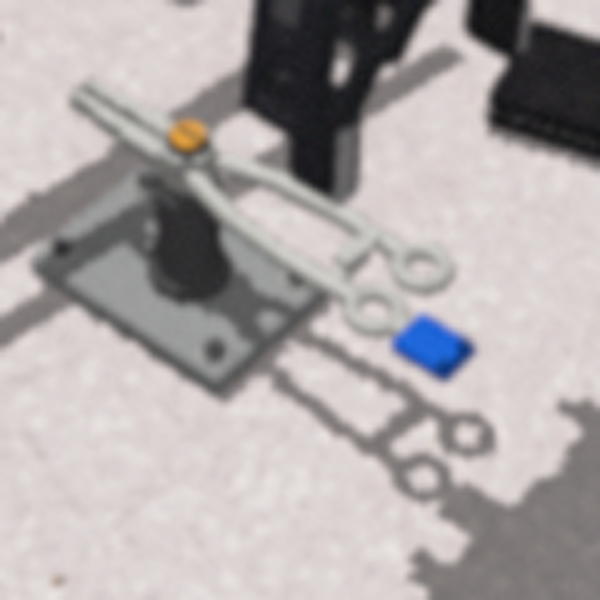

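Gripper clear and the forceps stays shut: rings at crop (375,309) and (421,265), tab at (430,344). Measuring the gap and the tab position.

```bash
python3 - <<'E'
import pickle
from h import *
s=pickle.load(open("s4.pkl","rb"));S=lambda u:np.array(u)/5+[280,180]-.4
L,R=[px2w(s,S(u),.075) for u in((375,309),(421,265))];t=px2w(s,S((430,344)),.078)
print(L,R,np.linalg.norm(L-R)+.023,t)
m=np.array([.5203,-.1753]);a=np.radians(7.7);X=np.array([np.cos(a),np.sin(a)]);Y=np.array([-X[1],X[0]])
print("tab in grip frame",(t[:2]-m)@X,(t[:2]-m)@Y)
for th in(.0,.046,.075):
    # tab at open (-26,~21), rotate about pivot(100,0)
    b=np.array([-.126,.021]);c_,s_=np.cos(th),np.sin(th);p=np.array([.1,0])+np.array([c_*b[0]-s_*b[1],s_*b[0]+c_*b[1]])
    print(th,p,m+p[0]*X+p[1]*Y)
# top camera open-tab
print((np.array([.4903,-.1554])-m)@X,(np.array([.4903,-.1554])-m)@Y)
E
```

```text
[ 0.51637354 -0.16186347  0.075     ] [ 0.52060709 -0.18895991  0.075     ] 0.05042516643296008 [ 0.49026244 -0.16298905  0.078     ]
tab in grip frame -0.028117215269636314 0.01622456450348159
0.0 [-0.026  0.021] [ 0.49172073 -0.15797299]
0.046 [-0.02683237  0.01518383] [ 0.49167514 -0.16384825]
0.075 [-0.02721931  0.01149982] [ 0.4917853  -0.16755088]
-0.027063170901621046 0.023740151236874
```

Width over the rings is 50.4 mm, so it's locked on the second tooth. Next I'll close the gripper and go over the tab; the target is slightly outboard and rearward of its middle.

```bash
python3 go.py 0.489 -0.162 0.10 97.7
```

```text
t 5.3 pos [ 0.5227 -0.1762  0.1452] dp [1.269 0.742 1.803] ang [-0.013  0.047 -0.031] F [-0.15 -0.52  1.09] w 85.15808345122016
```

Request:
jog_arm(dp=[[0.4,0.25,0],[0.8,0.5,0],[1.27,0.73,0],[1.27,0.73,0],[1.27,0.73,0]], angular=[[0,0,0],[0,0,0],[0,0,0],[0,0,0],[0,0,0]], claw=[60,40,20,0,0])

```text
t: 5.8
eef_pos: [0.4869, -0.1615, 0.142]
tool_rot: [-0.0, -0.066, 0.998, 0.0]
contact_force: [0.0, 0.9, 0.1]
gripper_width: 0.135
```

Request:
jog_arm(dp=[[0,0,0.4],[0,0,0.8],[0,0,1.3],[0,0,1.8],[0,0,1.8]], angular=[[0,0,0],[0,0,0],[0,0,0],[0,0,0],[0,0,0]], claw=[0,0,0,0,0])

```text
t: 6.3
eef_pos: [0.4859, -0.1615, 0.095]
tool_rot: [-0.002, -0.066, 0.998, 0.0]
contact_force: [-0.8, 0.5, -0.3]
gripper_width: 0.001
```

```bash
python3 go.py 0.489 -0.162 0.07 97.7;python3 - <<'E'
from h import *
c=cam("scene")
cv2.imwrite("pics/s5.png",cv2.resize(c["pixels"][180:300,280:400],None,fx=5,fy=5,interpolation=cv2.INTER_CUBIC))
c=cam("top")
cv2.imwrite("pics/t5.png",cv2.resize(c["pixels"][150:290,290:430],None,fx=4,fy=4,interpolation=cv2.INTER_CUBIC))
E
```

```text
t 6.3 pos [ 0.4859 -0.1615  0.095 ] dp [-0.124 -0.039  0.998] ang [ 0.012 -0.046 -0.028] F [-0.84  0.5  -0.3 ] w 0.1159172666341339
```

View pics/s5.png

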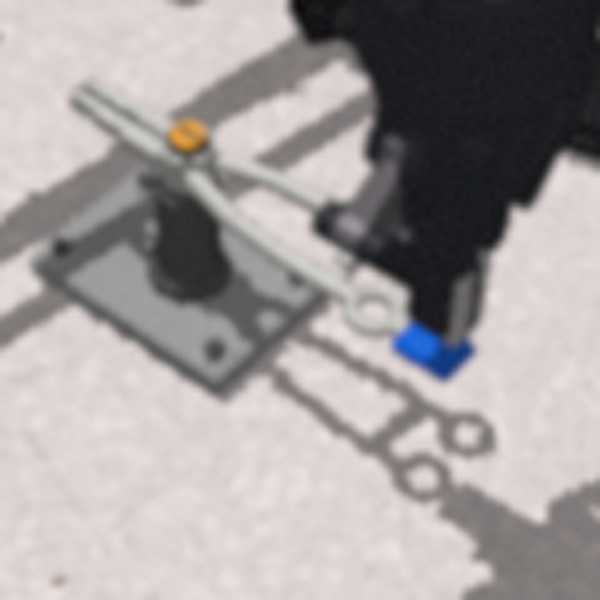

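The shut fingers stand over the blue tab (tip about crop (440,325), tab (432,348)), clear of the ring. Press straight down in small steps.

Request:
jog_arm(dp=[[-0.1,0,0.0],[-0.1,0,0.3],[-0.1,0,0.6],[-0.1,0,0.8],[-0.1,0,0.95]], angular=[[0,0,0],[0,0,0],[0,0,0],[0,0,0],[0,0,0]], claw=[0,0,0,0,0])

```text
t: 6.9
eef_pos: [0.4898, -0.1613, 0.073]
tool_rot: [-0.0, -0.066, 0.998, 0.0]
contact_force: [-0.1, 1.4, 2.9]
gripper_width: 0.001
```

```bash
python3 go.py 0.489 -0.162 0.07 97.7;python3 - <<'E'
from h import *
c=cam("scene")
cv2.imwrite("pics/s6.png",cv2.resize(c["pixels"][180:300,280:400],None,fx=5,fy=5,interpolation=cv2.INTER_CUBIC))
E
```

```text
t 6.9 pos [ 0.4898 -0.1613  0.073 ] dp [ 0.035 -0.025  0.121] ang [ 0.004 -0.004 -0.028] F [-0.08  1.37  2.95] w 0.09495503244540329
```

View pics/s6.png

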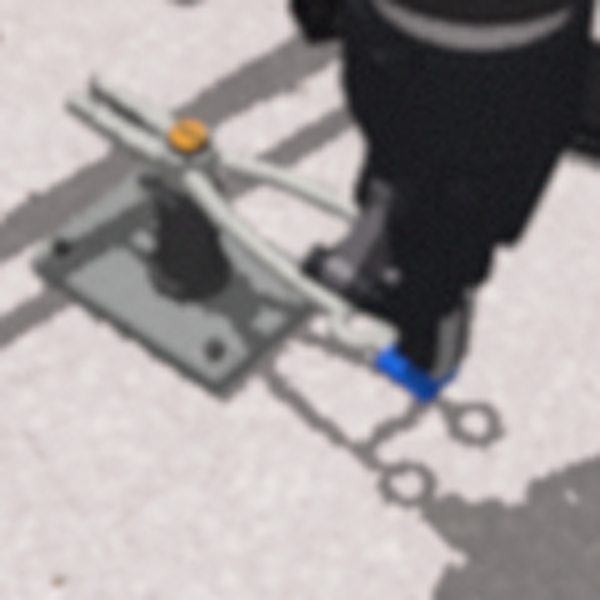

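The catch has let go: the jaw tips are apart at crop (75,100)/(97,80), and the ring shadows are apart at (405,483)/(472,423). Rise straight up, then away.

Request:
jog_arm(dp=[[0,0,-0.4],[0,0,-1.0],[0,0,-2.0],[0,0,-3.2],[0,0,-4.4]], angular=[[0,0,0],[0,0,0],[0,0,0],[0,0,0],[0,0,0]], claw=[0,0,0,0,0])

```text
t: 7.45
eef_pos: [0.4895, -0.1616, 0.1853]
tool_rot: [-0.0, -0.066, 0.998, -0.0]
contact_force: [1.0, 0.4, 0.1]
gripper_width: 0.001
```

Request:
jog_arm(dp=[[0,1,0],[0,2.5,0],[0,4,0],[0,5,0],[0,5,0]], angular=[[0,0,0],[0,0,0],[0,0,0],[0,0,0],[0,0,0]], claw=[0,0,0,0,0])

```text
t: 7.95
eef_pos: [0.4731, -0.0339, 0.1842]
tool_rot: [0.0, -0.069, 0.998, 0.001]
contact_force: [-0.4, 0.0, -0.1]
gripper_width: 0.003
```

Request:
jog_arm(dp=[[0,0,0],[0,0,0],[0,0,0],[0,0,0],[0,0,0]], angular=[[0,0,0],[0,0,0],[0,0,0],[0,0,0],[0,0,0]], claw=[0,0,0,0,0])

```text
t: 8.45
eef_pos: [0.4734, -0.0382, 0.1835]
tool_rot: [-0.0, -0.065, 0.998, -0.0]
contact_force: [-1.2, 0.5, 0.4]
gripper_width: 0.001
```

```bash
python3 go.py 0.489 -0.162 0.07 97.7;python3 - <<'E'
from h import *
import pickle
c=cam("scene");pickle.dump(c,open("s7.pkl","wb"))
o=pickle.load(open("scene0.pkl","rb"))
a=[cv2.resize(x["pixels"][180:300,280:400],None,fx=3.3,fy=3.3,interpolation=cv2.INTER_CUBIC) for x in(o,c)]
cv2.imwrite("pics/s7.png",np.hstack(a));cv2.imwrite("pics/s7f.png",c["pixels"])
E
```

```text
t 8.45 pos [ 0.4734 -0.0382  0.1835] dp [ 0.028 -4.991  4.541] ang [-0.002 -0.002 -0.041] F [-1.18  0.55  0.35] w 0.08766399443943704
```

View pics/s7.png

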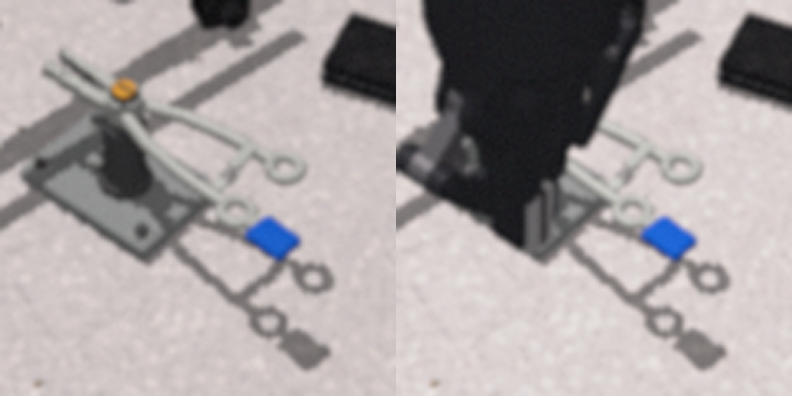

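View pics/s7f.png

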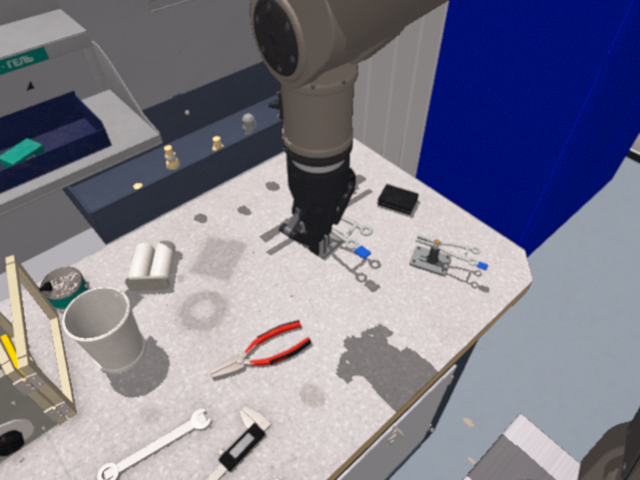

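The rings and tab are back exactly where they were at first (tab at pixel (362,252), rings open, tab up). The pliers at (262,350) are unmoved, and the gripper is clear in the air at 0.18 m. Handing in.

```bash
python3 -c "
from station import *
print(hand_in())"
```

```text
the job is handed in; nothing more can be done
None
```

I tried the catch on the larger forceps as asked, and the job is handed in at about 8.5 s of the 38 s.

- **Locking:** I squeezed the two rings to 48 mm and let go. With the gripper clear, the forceps stayed shut on its own at about 50.4 mm over the rings, which is the second tooth.
- **Release:** I then pressed the blue tab straight down with the shut fingers. At the last reading the tip was 5 mm below the tab's resting height, with a force of about 3 N, and the picture showed the forceps sprung open.
- **Final state:** The last picture shows the rings and tab back where they started. The pliers have not moved, and the gripper is clear of everything. The arm blocks the view of the pivot and jaw tips in that picture, but the rings and their shadows show the forceps open.

No check failed. The tab came out 1–3 mm different between the two cameras, which made no difference to the press.

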